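Set the swing carrier to its mark, slack taken up

ROBOT

A 7-joint arm with a two-finger parallel gripper is mounted at the origin on the work surface. World frame = base frame: x ahead of the robot, y to its left, z up, the work surface at z = 0. Lengths are in m, angles in rad, forces in N, time in s.
With the tool pointing down it reaches from about 0.4 to 0.85 m from the base axis. Payload 4.5 kg.
Tool frame: the origin (TCP) lies midway between the tips of the shut fingers; the grasp point (between the pads) lies 19 mm behind it; x points along the fingers, y is the direction in which the jaws open and shut, and the axes are right-handed (so a half turn about x gives the same grasp; the last joint's range is limited). The gripper opens to 88 mm and grips with 3 to 60 N. Pads are 18 mm wide; open, the fingers measure 123 mm over their backs; the gripper's body (75 mm by 187 mm) begins 45 mm behind the grasp point.
Start: joints at [1.374, 0.689, -0.195, 1.565, 0.157, 0.902, -0.215], TCP at [0.143, -0.608, 0.239] pointing down, gripper open.
Joint ranges: [-3.01, 3.01], [-0.46, 2.08], [-1.47, 1.51], [0.13, 2.56], [-1, 4.14], [0.04, 2.09], [-2.66, 2.66]. Speed limits (rad/s): [2.57, 2.57, 3.14, 3.14, 3.14, 3.14, 3.14].

INTERFACE

Orientations are given as a unit quaternion [x, y, z, w].
In Python, from plant import r, eyes gives the robot as it stands.
- The arm moves only by the shell command python3 -m pendant 'ROWS' [FORCE]. ROWS is JSON, a list that holds one entry, the list of rows, each a list of 7 numbers: the turn, a rotation vector about the tool's x, y, z in rad, then the shift along the tool's x, y, z in cm, then the finger opening in cm, from 0 to 8.81. A call has 1 to 10 rows; each row shifts and turns the commanded pose from where the row before left it, along the tool's axes as they then stand; what a row does not reach is not made up. A row lasts 1/12 s, in which the tool goes at most 41.7 mm and 7.16 degrees, less where a joint would pass 70% of its speed; a pose out of reach is approached as far as the arm can. A call is refused whole if a number of a shift passes 4.17 or a number of a turn 0.125, either way. A call with a gripper value outside its range is refused whole. The fingers move at their own pace and stop on an object; FORCE is the grip in N (left out, the last holds). Time passes only in rows, so rows that do not move let the fingers close. It gives the time, the measured TCP pose, the force and the opening at its end, in the units of the state.
- r.get_state(): the state, without advancing time (a new reading comes with each control period).
- eyes.snapshot(name): name is "side" or "top" or "wrist"; returns the picture (420x560x3 uint8, red, green, blue); there is no depth.
- eyes.camera_info(name): a dict with "fovy" (degrees; the focal length in pixels is half the picture's height over the tangent of half this angle, whatever the lens; pixels are square), "cx", "cy" (the principal point, pixels), "world_from_camera" (4x4, takes a point from camera to world coordinates). Camera axes: x right, y up, looking along -z (the intrinsics and any distortion apply to the point x, -y, -z); pixel columns grow to the right and rows downward; lengths in m; the calibration is good to about 2 mm. A picture is of the moment at which its call begins: read the wrist's pose just before it. camera_info takes no time and is no camera call; for the wrist camera it gives the pose at the moment of the call.
- r.finish_job(): hands the job in, once; it reports no verdict.
The state is a dict: "clock": time; "q": joint angles; "qd": joint speeds; "joint_torque": joint torques, N m; "tool_pos": TCP position; "eef_rot": TCP orientation; "contact_force": force on the tool from outside, world axes, zero at the start; "moment": the same for the moment, N m; "opening": opening from 0.0 (shut) to 1.0 (fully open).
Only numpy, scipy, OpenCV 4.12 (cv2) and the standard library are available. Lean on these libraries where they do the work, as an engineer would, in place of code of your own. Each camera call takes 0.05 s, during which the arm holds its last target.

TASK

Use the handwheel's crank grip to swing the pot on past the mark, anticlockwise seen from above, until you feel the carrier arm come lightly against its end stop. Then wind the wheel back clockwise, in one direction, until its pointer is on the long dial mark and the pot stands over the stirrer plate, so that the wheel's slack is taken up on the way back; let go there. Do not force the arm against the stop (10 N at most there) and leave the other things on the bench alone.

Things in the scene. Friction and masses are not known exactly. Their poses are not given: they have to be found in the camera images.
- axis (a point): Centre of the handwheel, on the vertical turning axis shared by handwheel and carrier arm, 120 mm above the bench, at the top of the hub. The dark steel handwheel has a round rim 132 mm in outside diameter, its top at 116 mm.
- swing_unit: The swing unit: aluminium plate 300 x 360 mm, 12 mm thick, bolted down, yaw up to 0.5 rad either way. Origin on the turning axis at bench height. On the axis, from below: the carrier arm (40 to 60 mm high), a fixed white dial 152 mm across (top at 96 mm), the handwheel. With the carrier joint at 0 the arm points along its -y.
- grip (a point): Middle of the upright black crank grip on the handwheel rim: a cylinder 24 mm in diameter and 45 mm tall (116 to 161 mm above the bench, this point at 141 mm), 55 mm from the turning axis, free to spin on its own pin, so it may be held firmly while the wheel is turned. Nothing stands higher than 120 mm within 150 mm of it.
- mark (a point): Outer part of the long black mark on the fixed dial, 72 mm from the axis, at -y of the plate. The short ticks are 0.2 rad apart.
- pointer (a point): Tip of the handwheel's steel pointer, 72 mm from the axis, opposite the crank grip, 9 mm above the dial. It is over the mark when carrier and handwheel joint values add up to 0.
- pot (a point): Centre of the rim of the steel pot (68 mm in diameter, rim 94 mm above the bench) at the end of the carrier arm, 150 mm from the axis.
- plate (a point): Centre of the top of the round white stirrer plate (92 mm in diameter) fixed on the aluminium plate; the pot is centred over it when the carrier joint is 0.
- carrier (a joint): Angle of the carrier arm (rad), 0 with the pot over the stirrer plate, positive anticlockwise seen from above, towards the end stop. Starts between -0.85 and -0.45. A steady rubbing friction of 0.14 N m holds it where it is left.
- handwheel (a joint): Angle of the handwheel relative to the carrier arm (rad): the slack between them. The wheel turns freely from 0 to 0.35; at 0.35 it pushes the arm anticlockwise, at 0 it draws the arm clockwise. The wheel's angle on the dial is the sum of both joints.
- swing_bar: The steel bar of the carrier arm, from the hub out to the pot: 24 mm wide, 14 mm thick at mid-height 50 mm; origin on the axis at bench height.
- end_stop: Aluminium bracket on the plate with a screw across it at 50 mm height, whose rounded nose, 85 mm from the axis, stops the arm. The screw is set differently every time: the arm meets it rigidly somewhere between 0.36 and 0.79 rad past the mark, to be found by feel. Every 2 N at the nose adds about 3 N at the crank grip. Origin on the axis at bench height.
- wash_a: Wash bottle with green cap and bent spout, 68 mm in diameter, 209 mm tall; leave alone. Origin under its centre, as for all below.
- wash_b: The same with a yellow cap; leave alone.
- jar: White plastic jar, 60 mm in diameter, 75 mm tall; leave alone.
- beaker: Steel beaker, 70 mm in diameter, 80 mm tall; leave alone.
- spanner: Spanner lying on the bench; leave alone.
- driver: Screwdriver lying on the bench; leave alone.
- vial: Small amber jar, 32 mm in diameter, 50 mm tall, standing on the aluminium plate; leave alone.
- collar: Steel collar, 40 mm in diameter, 12 mm high, lying on the aluminium plate; leave alone.

How it is judged:
On the way, in this order (a step that is already met when the one before it is completed fails the run):
1. the arm has been swung past the mark and rests lightly against the end stop, pushed by the wheel (at least 2 N) (contact force between swing_bar and end_stop above 2 N and value of joint carrier above 0.3 rad and value of joint handwheel above 0.28 rad), for 0.1 s.
2. the wheel has been wound back through its slack while the arm is still past the mark (value of joint handwheel below 0.07 rad and value of joint carrier above 0.12 rad), for 0.05 s.
At the end, for the whole second after the job is handed in: The carrier arm is within 0.05 rad of its mark, the wheel's slack is taken up on the return side (handwheel joint under 0.07 rad, so the pointer is on the long mark too), and wheel and arm are at rest (value of joint carrier between -0.05 and 0.05 rad and value of joint handwheel below 0.07 rad and velocity of joint carrier between -0.03 and 0.03 rad/s and velocity of joint handwheel between -0.03 and 0.03 rad/s); the robot touches nothing.
It fails at once if the arm is forced against the end stop with more than 10 N (contact force between swing_bar and end_stop above 10 N).
It fails at once if a bystander is moved more than 15 mm (distance of any of wash_a, wash_b, jar, beaker, spanner, driver, vial, collar from where it was at the start of the episode above 0.015 m).
It also fails if it takes over 66 s, if anything falls off the work surface, if the arm or the gripper's body presses on something with over 40 N, if the wrist force passes 120 N, or if a joint passes its speed limit or range.

## Working session

There is one attempt and no reset: what is moved stays moved. The work goes in short steps, Python scripts to look and compute and a shell command to move; the robot and the scene stay as the last step left them, time stands still between calls to the robot, and variables do not carry over. Pictures are saved under pics/ and viewed, and the job is handed in when it is done.

```bash
ls; mkdir -p pics
python3 - <<'E'
from plant import r, eyes
import cv2
s=r.get_state();print({k:(v if not hasattr(v,'round') else v.round(3) if not isinstance(v,float) else round(v,3)) for k,v in s.items()})
for n in("side","top"):
    im=eyes.snapshot(n);cv2.imwrite(f"pics/{n}0.png",im[:,:,::-1]);i=eyes.camera_info(n);print(n,i)
E
```

```text
pics
{'clock': 0.0, 'q': array([ 1.374,  0.69 , -0.195,  1.566,  0.157,  0.902, -0.215]), 'qd': array([ 0.001, -0.001, -0.002,  0.   ,  0.001, -0.   , -0.001]), 'joint_torque': array([ 0.0000e+00, -5.2756e+01, -1.2660e+00, -1.5343e+01, -5.3000e-02,
        7.0000e-03,  0.0000e+00]), 'tool_pos': array([ 0.143, -0.608,  0.238]), 'eef_rot': array([-0.702, -0.082,  0.703, -0.081]), 'contact_force': array([-0.238,  0.191,  0.148]), 'moment': array([-0.042,  0.002, -0.02 ]), 'opening': 1.0048679450652733}
side {'fovy': 42.608167602368475, 'cx': 269.50651498049433, 'cy': 206.47652781576312, 'world_from_camera': array([[-0.99348432,  0.08274233, -0.07837479,  0.39319072],
       [-0.11289948, -0.62052536,  0.77601674,  1.09642788],
       [ 0.01557589,  0.77980894,  0.62582379,  0.99153473],
       [ 0.        ,  0.        ,  0.        ,  1.        ]])}
top {'fovy': 49.697626371532074, 'cx': 287.22078647276527, 'cy': 205.66124834406642, 'world_from_camera': array([[ 0.00448772,  0.9859958 , -0.16670973,  0.31024561],
       [-0.99993064,  0.00624004,  0.0099889 , -0.01747478],
       [ 0.01088929,  0.16665334,  0.98595542,  1.47748293],
       [ 0.        ,  0.        ,  0.        ,  1.        ]])}
```

View pics/top0.png

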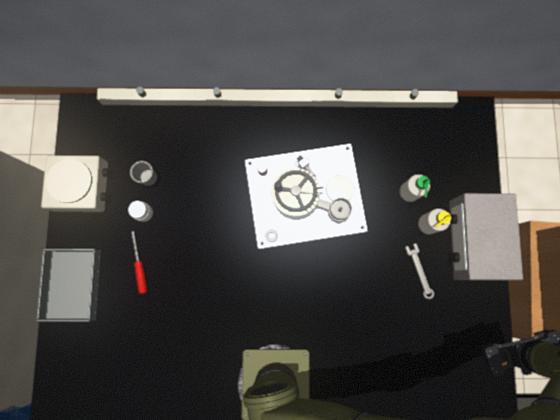

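View pics/side0.png

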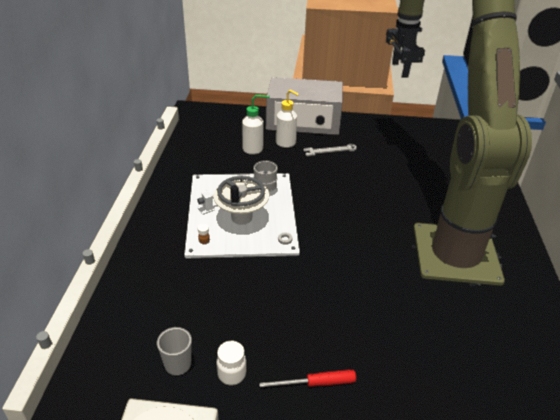

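Run:
```python
import cv2
a=cv2.imread("pics/top0.png")[135:255,235:375];cv2.imwrite("pics/topz.png",cv2.resize(a,None,fx=5,fy=5,interpolation=cv2.INTER_CUBIC))
a=cv2.imread("pics/side0.png")[155:260,180:305];cv2.imwrite("pics/sidez.png",cv2.resize(a,None,fx=5,fy=5,interpolation=cv2.INTER_CUBIC))
```

```text
(no output)
```

View pics/topz.png

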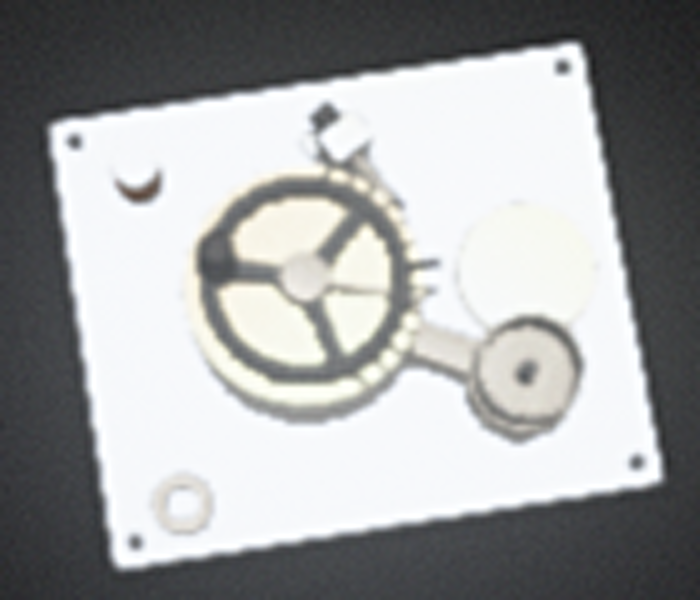

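View pics/sidez.png

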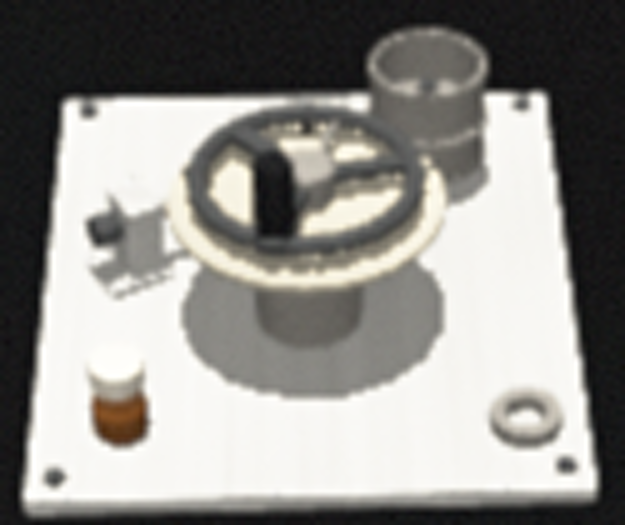

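```bash
cat > h.py <<'E'
import numpy as np
from plant import r, eyes
def ray(n,p,z,info=None):
    i=info or eyes.camera_info(n);f=210/np.tan(np.radians(i["fovy"]/2));M=i["world_from_camera"]
    d=M[:3,:3]@np.array([(p[0]-i["cx"])/f,-(p[1]-i["cy"])/f,-1]);o=M[:3,3]
    return o+d*(z-o[2])/d[2]
E
python3 - <<'E'
from h import *
def T(x,y,z):return ray("top",((x+.5)/5-.5+235,(y+.5)/5-.5+135),z)
def S(x,y,z):return ray("side",((x+.5)/5-.5+180,(y+.5)/5-.5+155),z)
c=[T(*p,.012) for p in[(50,125),(582,42),(662,482),(115,570)]]
print(np.round(c,4),[round(np.linalg.norm(c[i]-c[i-1]),4) for i in range(4)])
h=T(305,277,.12);print("hubT",h,"hubS",S(312,160,.12))
b=[T(75,141,.012),T(562,67,.012),T(637,462,.012),T(135,542,.012)]
print("mean boltsT",np.mean(b,0)); 
bs=[S(88,110,.012),S(521,103,.012),S(566,464,.012),S(54,477,.012)]
print("mean boltsS",np.mean(bs,0))
p=T(527,368,.094);w=T(527,262,.03);g=T(215,247,.161);gs=S(273,160,.161);print("pot",p,"plate",w,"gripT",g,gs)
print("potS",S(428,66,.094))
rim=T(305,280,.116);print(rim)
for n,v in(("pot",p),("plate",w),("grip",g),("gripS",gs)):
    d=v-h;print(n,np.linalg.norm(d[:2]),np.arctan2(d[1],d[0]))
E
```

```text
[[ 0.7128  0.1104  0.012 ]
 [ 0.773  -0.2458  0.012 ]
 [ 0.4761 -0.2923  0.012 ]
 [ 0.417   0.0625  0.012 ]] [np.float64(0.2996), np.float64(0.3612), np.float64(0.3006), np.float64(0.3597)]
hubT [ 0.58845483 -0.05660669  0.12      ] hubS [ 0.5858775  -0.05984335  0.12      ]
mean boltsT [ 0.5954083  -0.09120488  0.012     ]
mean boltsS [ 0.5953234  -0.09458292  0.012     ]
pot [ 0.53723517 -0.194907    0.094     ] plate [ 0.61786435 -0.20416233  0.03      ] gripT [ 0.59785859 -0.00196623  0.161     ] [ 0.59672721 -0.00276176  0.161     ]
potS [ 0.53848425 -0.19439307  0.094     ]
[ 0.58739979 -0.05672464  0.116     ]
pot 0.14748026758670815 -1.9254849338328417
plate 0.1504579295100261 -1.3740629476743582
grip 0.05544376439411686 1.4003633502511186
gripS 0.05447668144447101 1.4183547368766196
```

Run:
```python
from h import *
from scipy.spatial.transform import Rotation as R
s=r.get_state();m=R.from_quat(s["eef_rot"]).as_matrix();print(m.round(3))
d=np.array([.5973,-.0025,.22])-s["tool_pos"];print(d,m.T@d*100)
def T(x,y,z):return ray("top",((x+.5)/5-.5+235,(y+.5)/5-.5+135),z)
a=np.array([.587,-.0575])
k=T(425,265,.096)[:2]-a;print("mark",np.linalg.norm(k),np.arctan2(k[1],k[0]))
print("washb",ray("top",(437,220),.19),ray("top",(420,185),.19))
```

```text
[[-0.001  0.229 -0.973]
 [ 0.001 -0.973 -0.229]
 [-1.    -0.002  0.   ]]
[ 0.45450327  0.60542591 -0.01802303] [  1.8669849  -48.52789887 -58.10286771]
mark 0.07592249100450058 -1.3786575001726757
washb [ 0.48885923 -0.46130407  0.19      ] [ 0.59139313 -0.41684488  0.19      ]
```

```bash
python3 -m pendant '[[[0,0,0,-1.5,-1,-1.2,8],[0,0,0,-1.5,-1,-1.2,8],[0,0,0,0,-2.4,-2.9,8],[0,0,0,0,-2.4,-2.9,8],[0,0,0,0,-2.4,-2.9,8],[0,0,0,0,-2.4,-2.9,8],[0,0,0,0,-2.4,-2.9,8],[0,0,0,0,-2.4,-2.9,8],[0,0,0,0,-2.4,-2.9,8],[0,0,0,0,-2.4,-2.9,8]]]' 30
python3 -m pendant '[[[0,0,0,0,-2.4,-2.9,8],[0,0,0,0,-2.4,-2.9,8],[0,0,0,0,-2.4,-2.9,8],[0,0,0,0,-2.4,-2.9,8],[0,0,0,0,-2.4,-2.9,8],[0,0,0,0,-2.4,-2.9,8],[0,0,0,0,-2.4,-2.9,8],[0.1,0,0,0,-2,-2,8],[0.1,0,0,0,0,0,8],[0,0,0,0,0,0,8]]]' 30
cat > st.py <<'E'
from h import *
from scipy.spatial.transform import Rotation as R
import sys
s=r.get_state();m=R.from_quat(s["eef_rot"]).as_matrix()
print("t",round(s["clock"],2),"pos",s["tool_pos"].round(4),"F",np.round(s["contact_force"],2),"op",round(s["opening"],3),"q",s["q"].round(2))
print(m.round(3))
E
python3 st.py
python3 -c "
from h import *;import cv2
print(eyes.camera_info('wrist'))
cv2.imwrite('pics/w1.png',eyes.snapshot('wrist')[:,:,::-1])"
```

```text
clock: 0.93
tool_pos: [0.3443, -0.3418, 0.2686]
eef_rot: [-0.702, -0.081, 0.703, -0.081]
contact_force: [0.6, -0.4, -0.2]
opening: 0.908
clock: 1.77
tool_pos: [0.5185, -0.1071, 0.2683]
eef_rot: [-0.707, -0.012, 0.707, -0.011]
contact_force: [-0.1, -1.0, -0.8]
opening: 0.911
t 1.77 pos [ 0.5185 -0.1071  0.2683] F [-0.09 -1.04 -0.84] op 0.911 q [ 0.2   0.52 -0.12  1.82  0.08  0.81 -1.51]
[[-0.     0.033 -0.999]
 [ 0.001 -0.999 -0.033]
 [-1.    -0.001  0.   ]]
{'fovy': 65.43903855764218, 'cx': 283.07820105349134, 'cy': 206.0461218181601, 'world_from_camera': array([[ 3.24937591e-02,  9.56775466e-01,  2.89006684e-01,
         5.92960370e-01],
       [-9.99471869e-01,  3.09976286e-02,  9.75350308e-03,
        -1.03918753e-01],
       [ 3.73390613e-04, -2.89170978e-01,  9.57277392e-01,
         4.14177789e-01],
       [ 0.00000000e+00,  0.00000000e+00,  0.00000000e+00,
         1.00000000e+00]])}
```

View pics/w1.png

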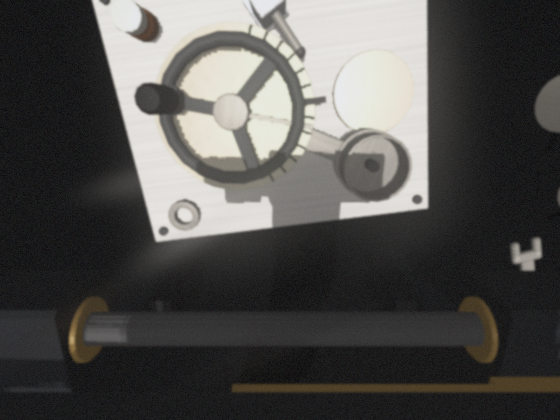

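Run:
```python
from h import *
W=lambda x,y,z:ray("wrist",(x,y),z)
a=W(231,112,.12);print("hub",a)
for n,v in(("grip",W(151,98,.161)),("mark",W(320,100,.096)),("plate",W(373,91,.03)),("pot",W(373,160,.094))):
    d=v-a;print(n,v.round(4),np.linalg.norm(d[:2]).round(4),np.arctan2(d[1],d[0]).round(3))
```

```text
hub [ 0.5864921  -0.06115566  0.12      ]
grip [ 0.5952 -0.0087  0.161 ] 0.0532 1.406
mark [ 0.5995 -0.14    0.096 ] 0.0799 -1.407
plate [ 0.6125 -0.2053  0.03  ] 0.1465 -1.392
pot [ 0.5454 -0.196   0.094 ] 0.141 -1.867
```

```bash
python3 -m pendant '[[[0.1,0,0,0,0,0,8],[0.1,0,0,0,0,0,8],[0,0,0,0,-2.8,-1.5,8],[0,0,0,0,-2.8,-1.5,8],[0,0,0,0,-2.8,-1.5,8],[0,0,0,0,-2.9,-1.5,8],[0,0,0,2,0,0,8],[0,0,0,2,0,0,8],[0,0,0,2,0,0,8],[0,0,0,0,0,0,8]]]' 30
python3 -m pendant '[[[0,0,0,0,0,0,8]]]'
python3 st.py
python3 -c "
from h import *;import cv2
cv2.imwrite('pics/w2.png',eyes.snapshot('wrist')[:,:,::-1])
cv2.imwrite('pics/s2.png',cv2.resize(eyes.snapshot('side')[120:270,150:350,::-1],None,fx=3,fy=3))"
```

```text
clock: 2.65
tool_pos: [0.5927, -0.0101, 0.205]
eef_rot: [-0.702, 0.06, 0.708, 0.059]
contact_force: [-0.6, -0.2, -0.8]
opening: 0.907
clock: 2.73
tool_pos: [0.5948, -0.0099, 0.2081]
eef_rot: [-0.704, 0.06, 0.706, 0.06]
contact_force: [0.3, 0.5, 0.3]
opening: 0.906
t 2.73 pos [ 0.5948 -0.0099  0.2081] F [0.32 0.48 0.29] op 0.906 q [-0.03  0.68 -0.05  1.69  0.05  0.77 -1.85]
[[-0.003 -0.169 -0.986]
 [-0.001 -0.986  0.169]
 [-1.     0.001  0.003]]
```

View pics/w2.png

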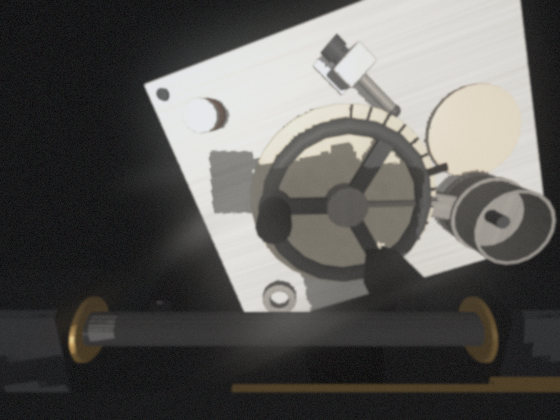

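View pics/s2.png

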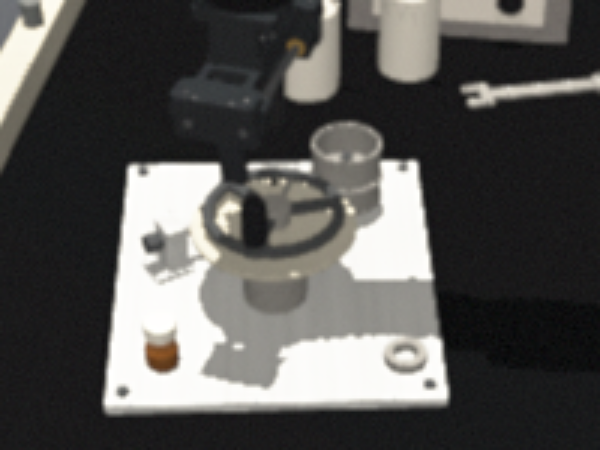

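Run:
```python
from h import *
print(eyes.camera_info("wrist")["world_from_camera"][:3,3])
W=lambda x,y,z:ray("wrist",(x,y),z)
a=W(348,205,.12);print("hub",a)
for n,v in(("gripmid",W(273,218,.141)),("griptop",W(273,229,.161)),("gripbot",W(279,206,.116)),("mark",W(436,170,.096)),("plate",W(474,129,.03)),("pot",W(504,219,.094))):
    d=v-a;print(n,v.round(4),np.linalg.norm(d[:2]).round(4),np.arctan2(d[1],d[0]).round(3))
```

```text
[ 0.66963582 -0.02098738  0.35586677]
hub [ 0.59246626 -0.05759037  0.12      ]
gripmid [ 0.5988 -0.002   0.141 ] 0.056 1.457
griptop [ 0.5981 -0.0024  0.161 ] 0.0555 1.468
gripbot [ 0.5993 -0.006   0.116 ] 0.052 1.438
mark [ 0.6018 -0.1344  0.096 ] 0.0773 -1.45
plate [ 0.619  -0.2011  0.03  ] 0.1459 -1.388
pot [ 0.5492 -0.1905  0.094 ] 0.1398 -1.885
```

```bash
python3 -m pendant '[[[0,0,0,1,-0.6,-0.2,8],[0,0,0,2,0,0,8],[0,0,0,2,0,0,8],[0,0,0,2,0,0,8],[0,0,0,1.2,0,0,8],[0,0,0,0,0,0,8],[0,0,0,0,0,0,8]]]' 30
python3 st.py
python3 -c "
from h import *;import cv2
cv2.imwrite('pics/w3.png',eyes.snapshot('wrist')[:,:,::-1])
cv2.imwrite('pics/s3.png',cv2.resize(eyes.snapshot('side')[120:270,150:350,::-1],None,fx=3,fy=3))"
```

```text
clock: 3.42
tool_pos: [0.5991, -0.0025, 0.1267]
eef_rot: [-0.705, 0.06, 0.705, 0.06]
contact_force: [0.1, -0.1, 0.4]
opening: 0.903
t 3.42 pos [ 0.5991 -0.0025  0.1267] F [ 0.1  -0.14  0.39] op 0.903 q [-0.05  0.8  -0.04  1.75  0.06  0.6  -1.87]
[[-0.    -0.168 -0.986]
 [-0.    -0.986  0.168]
 [-1.     0.     0.   ]]
```

View pics/w3.png

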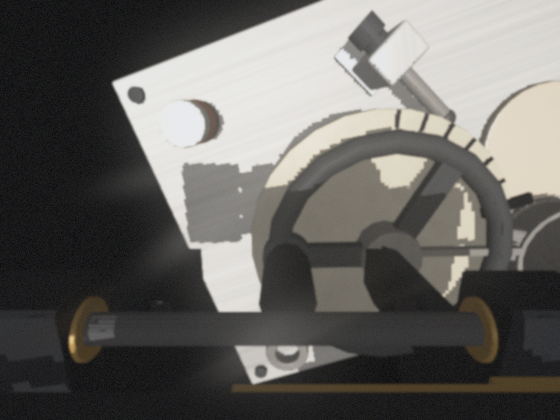

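View pics/s3.png

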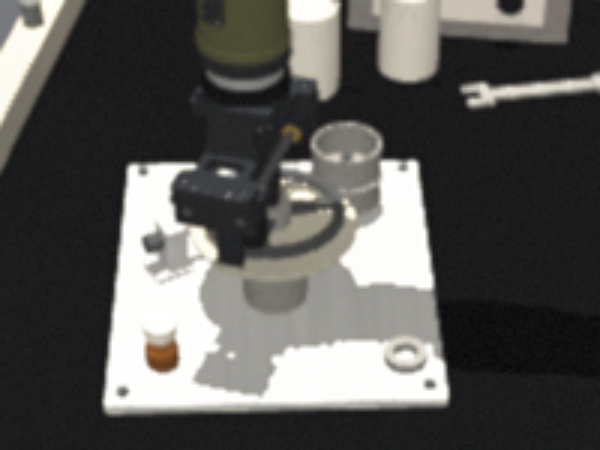

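```bash
python3 -m pendant '[[[0,0,0,0,0,0,5],[0,0,0,0,0,0,4],[0,0,0,0,0,0,3],[0,0,0,0,0,0,2],[0,0,0,0,0,0,2],[0,0,0,0,0,0,1],[0,0,0,0,0,0,1],[0,0,0,0,0,0,1]]]' 30
python3 -m pendant '[[[0,0,0,0,0,0,1],[0,0,0,0,0,0,1],[0,0,0,0,0,0,1]]]' 40
python3 st.py
```

```text
clock: 4.18
tool_pos: [0.5989, -0.0026, 0.1267]
eef_rot: [-0.705, 0.06, 0.705, 0.06]
contact_force: [0.2, -0.1, -0.8]
opening: 0.324
clock: 4.43
tool_pos: [0.5986, -0.0041, 0.1267]
eef_rot: [-0.704, 0.061, 0.705, 0.059]
contact_force: [-0.3, -3.9, -0.1]
opening: 0.256
t 4.43 pos [ 0.5986 -0.0041  0.1267] F [-0.31 -3.88 -0.15] op 0.256 q [-0.05  0.8  -0.04  1.75  0.06  0.6  -1.87]
[[-0.001 -0.169 -0.986]
 [-0.002 -0.986  0.169]
 [-1.     0.002  0.   ]]
```

```bash
cat > arc.py <<'E'
import numpy as np,sys
a,b,n=map(float,sys.argv[1:4]);R=float(sys.argv[4]) if len(sys.argv)>4 else .055
th=np.linspace(a,b,int(n)+1);p=R*100*np.c_[np.cos(th),np.sin(th)]
M=np.array([[-.169,-.986],[-.986,.169]])
for d in np.diff(p,axis=0):print("[0,0,0,0,%.2f,%.2f,1]"%tuple(M@d))
E
python3 arc.py 1.39 2.29 9
```

```text
[0,0,0,0,0.02,0.55,1]
[0,0,0,0,0.08,0.54,1]
[0,0,0,0,0.13,0.53,1]
[0,0,0,0,0.18,0.52,1]
[0,0,0,0,0.23,0.50,1]
[0,0,0,0,0.28,0.47,1]
[0,0,0,0,0.33,0.44,1]
[0,0,0,0,0.37,0.41,1]
[0,0,0,0,0.41,0.37,1]
```

```bash
python3 -m pendant '[[[0,0,0,0,0.15,0,1],[0,0,0,0,0.01,0.28,1],[0,0,0,0,0.01,0.28,1],[0,0,0,0,0.04,0.27,1],[0,0,0,0,0.04,0.27,1],[0,0,0,0,0.06,0.27,1],[0,0,0,0,0.07,0.26,1],[0,0,0,0,0,0,1],[0,0,0,0,0,0,1]]]' 40
python3 st.py|head -1
python3 -m pendant '[[[0,0,0,0,0.09,0.26,1],[0,0,0,0,0.09,0.26,1],[0,0,0,0,0.11,0.25,1],[0,0,0,0,0.12,0.25,1],[0,0,0,0,0,0,1],[0,0,0,0,0,0,1]]]' 40
python3 st.py|head -1
```

```text
clock: 5.18
tool_pos: [0.5819, -0.0041, 0.1267]
eef_rot: [-0.704, 0.06, 0.705, 0.06]
contact_force: [-0.0, -3.6, -1.0]
opening: 0.261
t 5.18 pos [ 0.5819 -0.0041  0.1267] F [-0.04 -3.6  -1.  ] op 0.261 q [-0.05  0.78 -0.04  1.8   0.06  0.56 -1.87]
clock: 5.68
tool_pos: [0.5716, -0.0068, 0.1267]
eef_rot: [0.705, -0.06, -0.704, -0.06]
contact_force: [2.1, -4.8, -2.9]
opening: 0.262
t 5.68 pos [ 0.5716 -0.0068  0.1267] F [ 2.14 -4.77 -2.93] op 0.262 q [-0.04  0.77 -0.04  1.83  0.06  0.54 -1.87]
```

```bash
python3 arc.py 1.91 2.31 8; python3 -m pendant '[[[0,0,0,0,0.15,0,1],[0,0,0,0,0.14,0.24,1],[0,0,0,0,0.15,0.23,1],[0,0,0,0,0.16,0.22,1],[0,0,0,0,0.17,0.21,1],[0,0,0,0,0,0,1],[0,0,0,0,0,0,1]]]' 40
python3 st.py|head -1
cat > an.py <<'E'
from h import *
A=np.array([.590,-.0585]);s=r.get_state();d=s["tool_pos"][:2]-A;ph=np.arctan2(d[1],d[0])
F=s["contact_force"][:2];u=np.array([np.cos(ph),np.sin(ph)]);t=np.array([-u[1],u[0]])
print("t %.2f phi %.3f wheel %.3f r %.4f Frad %.2f Ftan %.2f op %.3f"%(s["clock"],ph,ph-1.737,np.hypot(*d),F@u,F@t,s["opening"]))
E
python3 an.py
```

```text
[0,0,0,0,0.14,0.24,1]
[0,0,0,0,0.15,0.23,1]
[0,0,0,0,0.16,0.22,1]
[0,0,0,0,0.17,0.21,1]
[0,0,0,0,0.18,0.20,1]
[0,0,0,0,0.19,0.19,1]
[0,0,0,0,0.20,0.18,1]
[0,0,0,0,0.21,0.17,1]
clock: 6.27
tool_pos: [0.5606, -0.0122, 0.1267]
eef_rot: [-0.704, 0.06, 0.705, 0.06]
contact_force: [1.5, -3.0, -2.3]
opening: 0.262
t 6.27 pos [ 0.5606 -0.0122  0.1267] F [ 1.49 -2.97 -2.3 ] op 0.262 q [-0.03  0.76 -0.05  1.86  0.06  0.52 -1.86]
t 6.27 phi 2.136 wheel 0.399 r 0.0549 Frad -3.30 Ftan 0.33 op 0.262
```

```bash
python3 -c "
from h import *;import cv2
cv2.imwrite('pics/w4.png',eyes.snapshot('wrist')[:,:,::-1])
cv2.imwrite('pics/t4.png',cv2.resize(eyes.snapshot('top')[135:255,235:375,::-1],None,fx=4,fy=4))"; python3 an.py
```

```text
t 6.37 phi 2.135 wheel 0.398 r 0.0548 Frad -2.43 Ftan 0.02 op 0.261
```

View pics/w4.png

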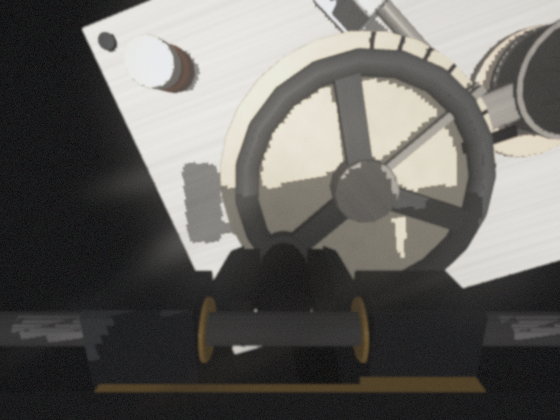

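View pics/t4.png

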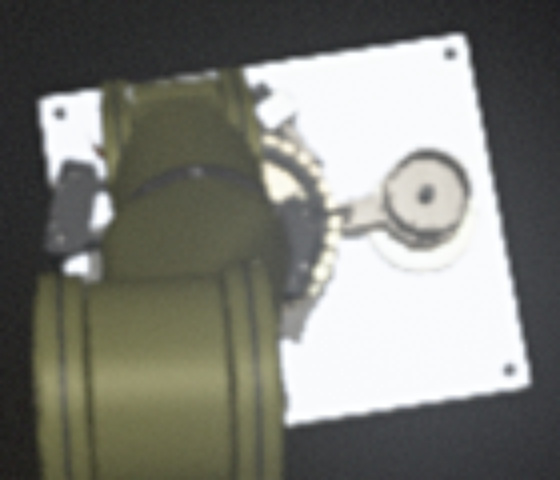

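```bash
python3 arc.py 2.135 2.385 5; python3 -m pendant '[[[0,0,0,0,0.08,-0.07,1],[0,0,0,0,0.19,0.20,1],[0,0,0,0,0.20,0.19,1],[0,0,0,0,0.20,0.18,1],[0,0,0,0,0.21,0.17,1],[0,0,0,0,0,0,1]]]' 40
python3 an.py
```

```text
[0,0,0,0,0.19,0.20,1]
[0,0,0,0,0.20,0.19,1]
[0,0,0,0,0.21,0.18,1]
[0,0,0,0,0.22,0.17,1]
[0,0,0,0,0.23,0.16,1]
clock: 6.87
tool_pos: [0.5513, -0.0198, 0.1266]
eef_rot: [-0.703, 0.06, 0.706, 0.06]
contact_force: [-1.4, 2.2, 0.1]
opening: 0.263
t 6.87 phi 2.357 wheel 0.620 r 0.0547 Frad 2.54 Ftan -0.51 op 0.263
```

```bash
python3 -m pendant '[[[0,0,0,0,0.10,0.11,1],[0,0,0,0,0.09,0.06,1],[0,0,0,0,0.09,0.06,1],[0,0,0,0,0,0,1]]]' 40 >/dev/null
python3 an.py
python3 -m pendant '[[[0,0,0,0,0.09,0.05,1],[0,0,0,0,0.09,0.05,1],[0,0,0,0,0,0,1]]]' 40 >/dev/null
python3 an.py
python3 -m pendant '[[[0,0,0,0,0.09,0.05,1],[0,0,0,0,0.09,0.05,1],[0,0,0,0,0,0,1]]]' 40 >/dev/null
python3 an.py
```

```text
t 7.20 phi 2.404 wheel 0.667 r 0.0546 Frad 3.68 Ftan -1.24 op 0.258
t 7.45 phi 2.440 wheel 0.703 r 0.0546 Frad 4.54 Ftan -1.95 op 0.257
t 7.70 phi 2.479 wheel 0.742 r 0.0546 Frad 5.71 Ftan -1.44 op 0.256
```

```bash
python3 -m pendant '[[[0,0,0,0,-0.05,0.09,1],[0,0,0,0,0.09,0.05,1],[0,0,0,0,0,0,1]]]' 40 >/dev/null
python3 an.py
python3 -m pendant '[[[0,0,0,0,0.09,0.05,1],[0,0,0,0,0.09,0.05,1],[0,0,0,0,0,0,1]]]' 40 >/dev/null
python3 an.py
```

```text
t 7.95 phi 2.489 wheel 0.752 r 0.0546 Frad 3.30 Ftan -3.48 op 0.258
t 8.20 phi 2.491 wheel 0.754 r 0.0546 Frad 3.04 Ftan -5.51 op 0.258
```

```bash
python3 -m pendant '[[[0,0,0,0,0.09,0.05,1],[0,0,0,0,0.08,0.05,1],[0,0,0,0,0,0,1]]]' 40 >/dev/null
python3 an.py
```

```text
t 8.45 phi 2.493 wheel 0.756 r 0.0546 Frad 2.51 Ftan -9.12 op 0.258
```

```bash
python3 -m pendant '[[[0,0,0,0,0,0,1],[0,0,0,0,0,0,1]]]' 40 >/dev/null
python3 an.py;python3 -m pendant '[[[0,0,0,0,0,0,1],[0,0,0,0,0,0,1]]]' 40 >/dev/null
python3 an.py
```

```text
t 8.62 phi 2.494 wheel 0.757 r 0.0546 Frad 2.09 Ftan -8.75 op 0.257
t 8.78 phi 2.493 wheel 0.756 r 0.0546 Frad 2.70 Ftan -10.12 op 0.259
```

```bash
python3 arc.py 2.49 2.04 9;  python3 -m pendant '[[[0,0,0,0,-0.16,-0.09,1],[0,0,0,0,-0.16,-0.09,1],[0,0,0,0,0,0,1]]]' 40 >/dev/null
python3 an.py
python3 -m pendant '[[[0,0,0,0,-0.24,-0.14,1],[0,0,0,0,-0.23,-0.15,1],[0,0,0,0,-0.23,-0.16,1],[0,0,0,0,-0.22,-0.17,1],[0,0,0,0,-0.21,-0.18,1],[0,0,0,0,0,0,1]]]' 40 >/dev/null
python3 an.py
```

```text
[0,0,0,0,-0.24,-0.13,1]
[0,0,0,0,-0.23,-0.15,1]
[0,0,0,0,-0.23,-0.16,1]
[0,0,0,0,-0.22,-0.17,1]
[0,0,0,0,-0.21,-0.18,1]
[0,0,0,0,-0.20,-0.19,1]
[0,0,0,0,-0.19,-0.20,1]
[0,0,0,0,-0.18,-0.21,1]
[0,0,0,0,-0.17,-0.22,1]
t 9.03 phi 2.489 wheel 0.752 r 0.0546 Frad 1.86 Ftan -3.87 op 0.257
t 9.53 phi 2.223 wheel 0.486 r 0.0547 Frad 2.59 Ftan -0.47 op 0.258
```

```bash
python3 arc.py 2.22 1.82 8;  python3 -m pendant '[[[0,0,0,0,-0.20,-0.19,1],[0,0,0,0,-0.19,-0.20,1],[0,0,0,0,-0.18,-0.21,1],[0,0,0,0,-0.17,-0.22,1],[0,0,0,0,0,0,1]]]' 40 >/dev/null
python3 an.py
```

```text
[0,0,0,0,-0.20,-0.19,1]
[0,0,0,0,-0.19,-0.20,1]
[0,0,0,0,-0.18,-0.21,1]
[0,0,0,0,-0.17,-0.22,1]
[0,0,0,0,-0.15,-0.23,1]
[0,0,0,0,-0.14,-0.24,1]
[0,0,0,0,-0.13,-0.24,1]
[0,0,0,0,-0.12,-0.25,1]
t 9.95 phi 2.029 wheel 0.292 r 0.0548 Frad 3.24 Ftan 1.25 op 0.263
```

```bash
python3 -m pendant '[[[0,0,0,0,-0.15,-0.23,1],[0,0,0,0,-0.14,-0.24,1],[0,0,0,0,-0.13,-0.24,1],[0,0,0,0,-0.12,-0.25,1],[0,0,0,0,0,0,1],[0,0,0,0,0,0,1]]]' 40 >/dev/null
python3 an.py
python3 -c "
from h import *;import cv2
cv2.imwrite('pics/w5.png',eyes.snapshot('wrist')[:,:,::-1])
cv2.imwrite('pics/t5.png',cv2.resize(eyes.snapshot('top')[135:255,235:375,::-1],None,fx=5,fy=5))"; python3 an.py
```

```text
t 10.45 phi 1.815 wheel 0.078 r 0.0548 Frad 2.87 Ftan -1.01 op 0.255
t 10.55 phi 1.819 wheel 0.082 r 0.0548 Frad 3.37 Ftan -0.85 op 0.263
```

View pics/w5.png

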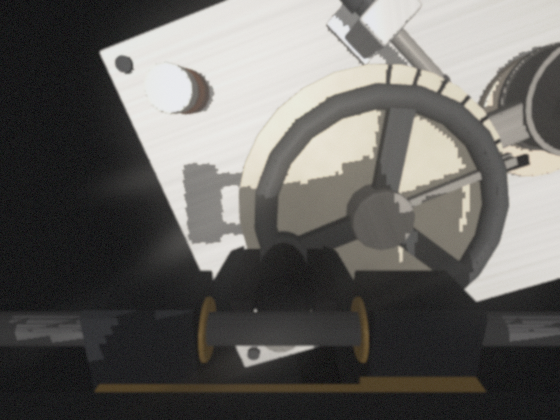

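View pics/t5.png

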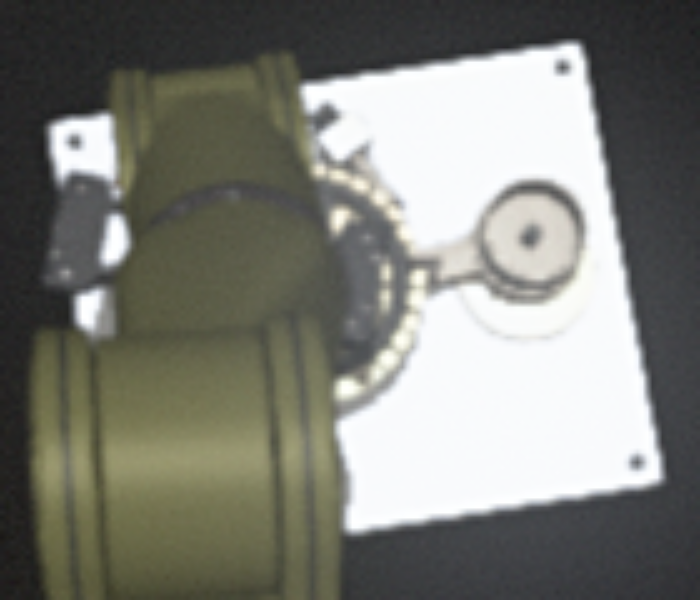

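```bash
python3 - <<'E'
from h import *
def T(x,y,z):return ray("top",((x+.5)/5-.5+235,(y+.5)/5-.5+135),z)
W=lambda x,y,z:ray("wrist",(x,y),z)
for A in([.5885,-.0566],[.590,-.0585]):
  p=T(532,233,.094);d=p[:2]-A;print("pot",p,np.hypot(*d),np.arctan2(d[1],d[0]))
a=W(384,217,.12)[:2];print(a)
for n,v in(("mark",W(522,160,.096)),("ptr",W(497,167,.105)),("ptr root",W(412,199,.105))):
  d=v[:2]-a;print(n,np.hypot(*d),np.arctan2(d[1],d[0]))
E
python3 -c "
import cv2
a=cv2.imread('pics/w5.png')[100:260,350:560];cv2.imwrite('pics/w5z.png',cv2.resize(a,None,fx=3.6,fy=3.6,interpolation=cv2.INTER_CUBIC))"
```

```text
pot [ 0.62280913 -0.1993158   0.094     ] 0.14678186431879672 -1.334871478164325
pot [ 0.62280913 -0.1993158   0.094     ] 0.14458744157439435 -1.341886926971444
[ 0.59068098 -0.05755806]
mark 0.083338462488019 -1.4416053560347717
ptr 0.06483374922459456 -1.3898607578436737
ptr root 0.01955513580361322 -1.4782277192695883
```

View pics/w5z.png

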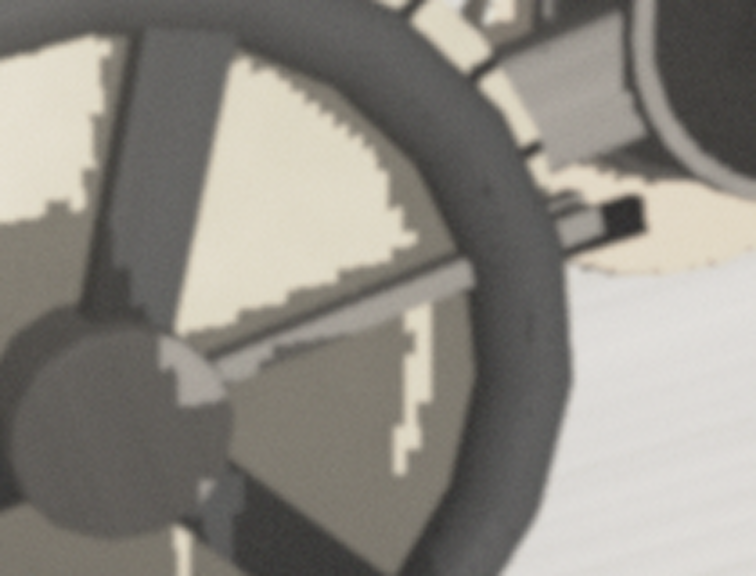

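```bash
python3 arc.py 1.815 1.737 3;  python3 -m pendant '[[[0,0,0,0,-0.07,-0.13,1],[0,0,0,0,-0.04,-0.13,1],[0,0,0,0,-0.03,-0.13,1],[0,0,0,0,0,0,1],[0,0,0,0,0,0,1]]]' 40 >/dev/null
python3 an.py
```

```text
[0,0,0,0,-0.06,-0.13,1]
[0,0,0,0,-0.05,-0.13,1]
[0,0,0,0,-0.05,-0.13,1]
t 10.97 phi 1.768 wheel 0.031 r 0.0548 Frad 5.06 Ftan 1.35 op 0.264
```

```bash
python3 -m pendant '[[[0,0,0,0,-0.08,-0.05,1],[0,0,0,0,-0.06,-0.08,1],[0,0,0,0,0,0,1],[0,0,0,0,0,0,1],[0,0,0,0,0,0,1]]]' 40 >/dev/null
python3 an.py
python3 -c "
from h import *;import cv2
a=eyes.snapshot('wrist')[:,:,::-1];cv2.imwrite('pics/w6.png',a)
cv2.imwrite('pics/w6z.png',cv2.resize(a[100:260,350:560],None,fx=3.6,fy=3.6,interpolation=cv2.INTER_CUBIC))
cv2.imwrite('pics/t6.png',cv2.resize(eyes.snapshot('top')[135:255,235:375,::-1],None,fx=5,fy=5,interpolation=cv2.INTER_CUBIC))"; python3 an.py
```

```text
t 11.38 phi 1.729 wheel -0.008 r 0.0548 Frad 3.99 Ftan 2.45 op 0.259
t 11.48 phi 1.729 wheel -0.008 r 0.0548 Frad 3.45 Ftan 2.10 op 0.262
```

View pics/w6z.png

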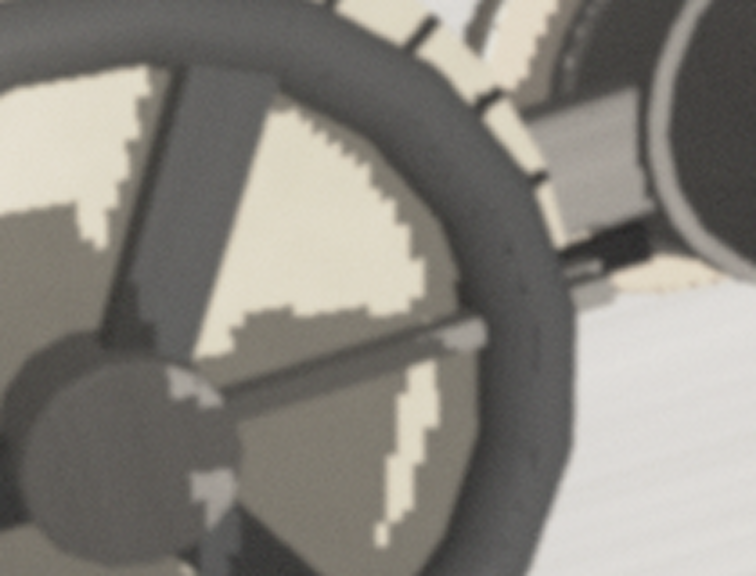

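View pics/t6.png

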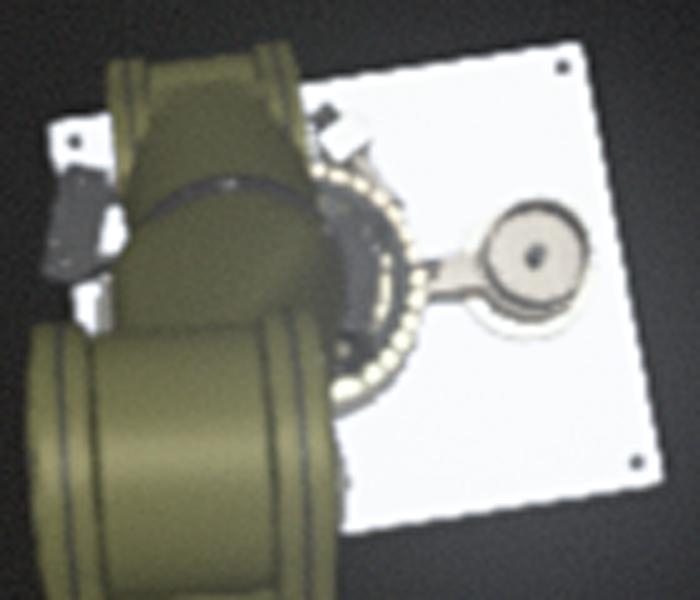

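```bash
python3 - <<'E'
from h import *
def T(x,y,z):return ray("top",((x+.5)/5-.5+235,(y+.5)/5-.5+135),z)
W=lambda x,y,z:ray("wrist",(x,y),z)
w=T(527,262,.03)
for A in([.5885,-.0566],[.590,-.0585]):
  p=T(536,252,.094);d=p[:2]-A;e=w[:2]-A;print("pot",p,np.hypot(*d),np.arctan2(d[1],d[0]),"plate",w,np.hypot(*e),np.arctan2(e[1],e[0]))
z=lambda x,y,h:W(x/3.6+350,y/3.6+100,h)[:2]
a=z(130,450,.12);print(a)
for n,v in(("mark outer",z(650,240,.096)),("ptr outer",z(600,283,.105)),("ptr@rim",z(470,335,.105)),("ptr2",z(250,400,.105))):
  d=v-a;print(n,v,np.hypot(*d),np.arctan2(d[1],d[0]))
E
python3 - <<'E'
import cv2
a=cv2.imread('pics/w6.png')
cv2.imwrite('pics/w6y.png',cv2.resize(a[140:200,490:560],None,fx=9,fy=9,interpolation=cv2.INTER_CUBIC))
E
```

```text
pot [ 0.61068017 -0.20163138  0.094     ] 0.14671762330791469 -1.4190386021997323 plate [ 0.61786435 -0.20416233  0.03      ] 0.15045566692712678 -1.3743660904582653
pot [ 0.61068017 -0.20163138  0.094     ] 0.14461763808128592 -1.4273055035646693 plate [ 0.61786435 -0.20416233  0.03      ] 0.14830353260513715 -1.381785619795217
[ 0.59107056 -0.05723627]
mark outer [ 0.60156109 -0.14401194] 0.08740749033169581 -1.4504876162227514
ptr outer [ 0.59906422 -0.13062165] 0.0738194673145596 -1.4622968665227876
ptr@rim [ 0.59434695 -0.11202473] 0.054886337774872056 -1.5110666013643683
ptr2 [ 0.58972989 -0.07960625] 0.022410117317291808 -1.630656314391756
```

View pics/w6y.png

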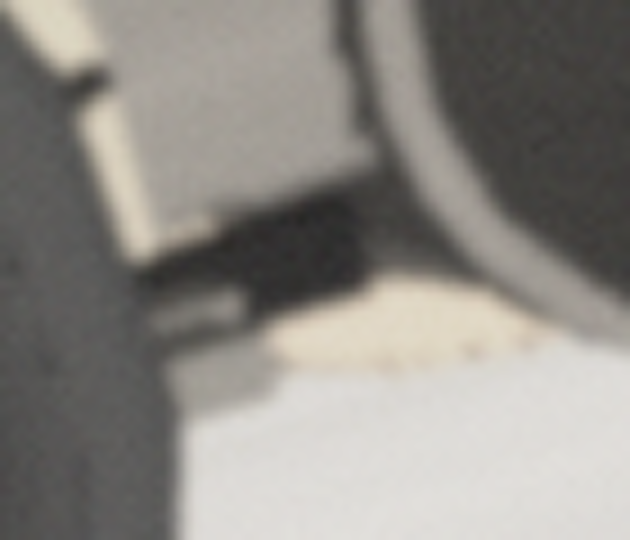

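```bash
python3 - <<'E'
from h import *
W=lambda x,y,z:ray("wrist",(x,y),z)[:2]
a=W(386.1,227.8,.12);print(a)
for z in(.098,.096):
  d=W(530,166.4,z)-a;print("mark",np.hypot(*d),np.arctan2(d[1],d[0]))
for y in(180,181.5):
 for h in(.105,.108):
  d=W(520,y,h)-a;print("ptr",np.hypot(*d),np.arctan2(d[1],d[0]))
E
python3 - <<'E'
import cv2
a=cv2.imread('pics/w6.png')
b=cv2.convertScaleAbs(a,alpha=2.2)
cv2.imwrite('pics/w6x.png',cv2.resize(b[150:240,380:545],None,fx=4.8,fy=4.8,interpolation=cv2.INTER_CUBIC))
E
```

```text
[ 0.58958836 -0.0571136 ]
mark 0.0861000883307289 -1.4218869768012912
mark 0.08744438466315076 -1.4311263182612102
ptr 0.07572508272683849 -1.4593087721305225
ptr 0.07377954487851589 -1.4424891461072205
ptr 0.07566827570278607 -1.4701064972047586
ptr 0.07371029083863793 -1.453360040736516
```

View pics/w6x.png

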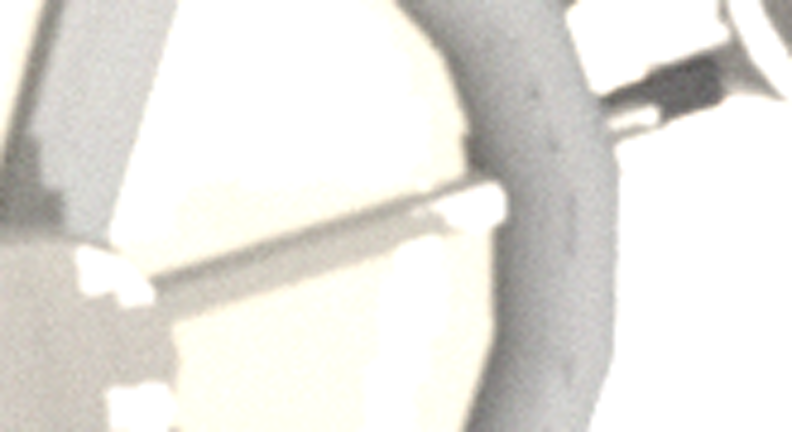

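```bash
python3 -m pendant '[[[0,0,0,0,-0.04,0.10,1],[0,0,0,0,0,0,1],[0,0,0,0,0,0,1]]]' 10 >/dev/null
python3 an.py
python3 -m pendant '[[[0,0,0,0,0,0,2.8],[0,0,0,0,0,0,3.2],[0,0,0,0,0,0,4],[0,0,0,0,0,0,6],[0,0,0,0,0,0,8],[0,0,0,0,0,0,8],[0,0,0,0,0,0,8]]]' 10; python3 an.py
```

```text
t 11.73 phi 1.731 wheel -0.006 r 0.0549 Frad 0.62 Ftan 0.18 op 0.264
clock: 12.32
tool_pos: [0.5805, -0.0037, 0.1268]
eef_rot: [0.705, -0.06, -0.704, -0.06]
contact_force: [-0.1, 0.2, 0.3]
opening: 0.721
t 12.32 phi 1.743 wheel 0.006 r 0.0556 Frad 0.25 Ftan 0.09 op 0.721
```

```bash
python3 -m pendant '[[[0,0,0,-1.5,0,0,8],[0,0,0,-2.5,0,0,8],[0,0,0,-3,0,0,8],[0,0,0,-3,0,0,8],[0,0,0,-3,0,0,8],[0,0,0,0,-1,3.5,8],[0,0,0,0,-1,3.5,8],[0,0,0,0,-1,3.5,8],[0,0,0,0,0,0,8],[0,0,0,0,0,0,8]]]' 10
python3 -m pendant '[[[0,0,0,0,0,0,8],[0,0,0,0,0,0,8]]]'
python3 -c "
from h import *;import cv2
print(eyes.camera_info('wrist')['world_from_camera'].round(4).tolist())
a=eyes.snapshot('wrist')[:,:,::-1];cv2.imwrite('pics/w7.png',a)
t=eyes.snapshot('top')[:,:,::-1];cv2.imwrite('pics/t7.png',t)
cv2.imwrite('pics/t7z.png',cv2.resize(t[135:255,235:375],None,fx=5,fy=5,interpolation=cv2.INTER_CUBIC))"
```

```text
clock: 13.15
tool_pos: [0.4803, 0.0444, 0.257]
eef_rot: [-0.704, 0.059, 0.705, 0.059]
contact_force: [0.3, 0.5, 0.4]
opening: 0.91
clock: 13.32
tool_pos: [0.4834, 0.043, 0.2569]
eef_rot: [0.705, -0.06, -0.704, -0.06]
contact_force: [0.8, 0.3, -1.4]
opening: 0.908
[[-0.1698, 0.944, 0.2828, 0.5566], [-0.9855, -0.163, -0.0478, 0.0313], [0.001, -0.2868, 0.958, 0.4029], [0.0, 0.0, 0.0, 1.0]]
```

View pics/w7.png

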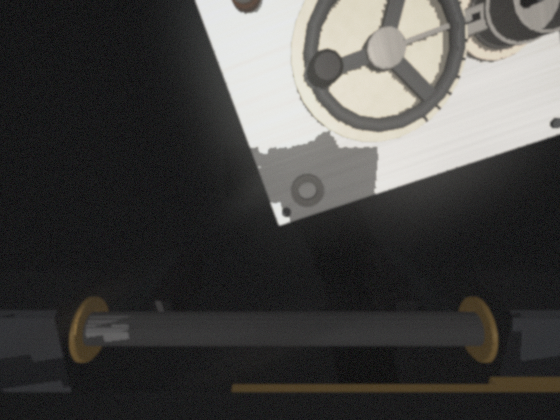

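View pics/t7z.png

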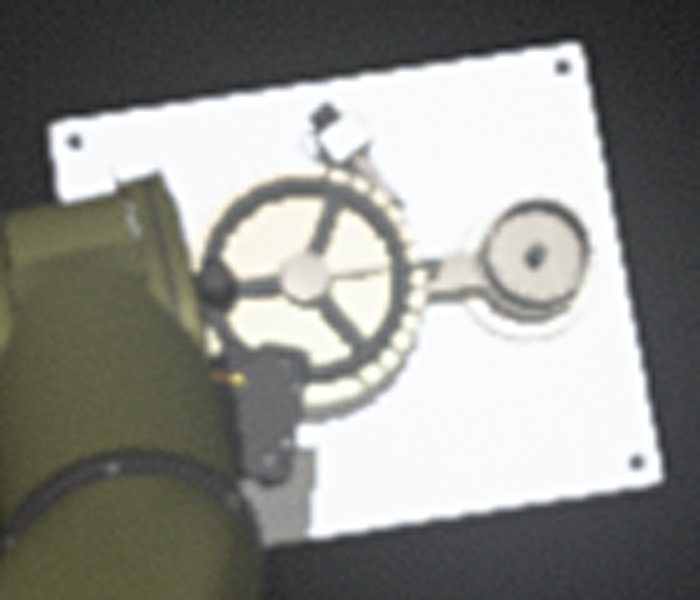

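```bash
python3 -m pendant '[[[0,0,0,0,2.6,-2.3,8],[0,0,0,0,2.6,-2.3,8],[0,0,0,0,2.6,-2.3,8],[0,0,0,0,2.6,-2.3,8],[0,0,0,0,2.6,-2.3,8],[0,0,0,0,0,0,8],[0,0,0,0,0,0,8],[0,0,0,0,0,0,8],[0,0,0,0,0,0,8]]]' 10
python3 -c "
from h import *;import cv2
print(eyes.camera_info('wrist')['world_from_camera'].round(4).tolist())
a=eyes.snapshot('wrist')[:,:,::-1];cv2.imwrite('pics/w8.png',a)
"
```

```text
clock: 14.17
tool_pos: [0.573, -0.1025, 0.2565]
eef_rot: [-0.704, 0.059, 0.705, 0.06]
contact_force: [0.7, 1.3, -0.2]
opening: 0.906
[[-0.167, 0.9437, 0.2854, 0.6466], [-0.986, -0.1599, -0.0481, -0.1143], [0.0002, -0.2895, 0.9572, 0.4023], [0.0, 0.0, 0.0, 1.0]]
```

View pics/w8.png

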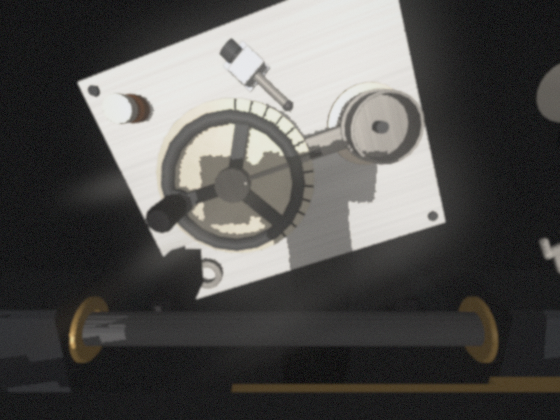

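Run:
```python
import cv2
a=cv2.imread('pics/w8.png')
cv2.imwrite('pics/w8z.png',cv2.resize(a[80:260,150:430],None,fx=2.8,fy=2.8,interpolation=cv2.INTER_CUBIC))
cv2.imwrite('pics/w8y.png',cv2.resize(a[125:195,270:350],None,fx=8,fy=8,interpolation=cv2.INTER_CUBIC))
```

```text
(no output)
```

View pics/w8z.png

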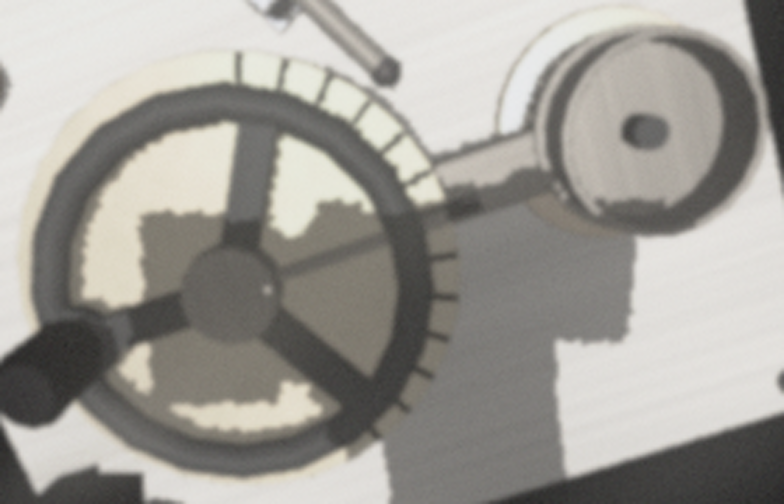

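View pics/w8y.png

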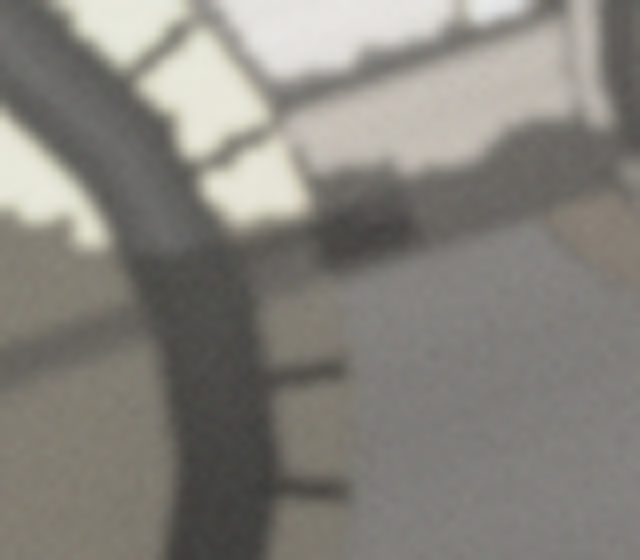

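Run:
```python
from h import *
W=lambda x,y,z:ray("wrist",(x,y),z)[:2]
Z=lambda x,y,z:W((x+.5)/2.8-.5+150,(y+.5)/2.8-.5+80,z)
Y=lambda x,y,z:W((x+.5)/8-.5+270,(y+.5)/8-.5+125,z)
dial=[Z(240,52,.096),Z(285,62,.096),Z(332,74,.096),Z(369,101,.096),Z(404,134,.096),Z(432,173,.096),Z(457,255,.096),Z(457,297,.096),Z(447,337,.096),Z(432,376,.096),Z(409,409,.096),Z(379,436,.096)]
dial=np.array(dial)
from scipy.optimize import least_squares
s=least_squares(lambda p:np.hypot(*(dial-p[:2]).T)-p[2],[.59,-.058,.076]).x;print("centre from ticks",s)
hub=Z(232,294,.12);print("hub",hub)
rim=np.array([Z(235,83,.112),Z(40,260,.112),Z(240,477,.112),Z(432,290,.112)]);
for A in(s[:2],hub):
  an=lambda v:np.arctan2(*(v-A)[::-1])
  print("ticks",np.round([an(t) for t in dial],3))
  print("mark",an(Y(400,222,.096)),an(Y(360,232,.096)),"ptr",an(Y(300,257,.105)),an(Y(70,345,.105)),"pot",an(Z(652,130,.094)),"stirrer?")
e=W(199,298,.012)-W(79,81,.012);print("edge yaw",np.arctan2(e[1],e[0])+np.pi/2, np.linalg.norm(e))
e=W(445,222,.012)-W(199,298,.012);print(np.linalg.norm(e),np.arctan2(e[1],e[0]))
```

```text
centre from ticks [ 0.58838717 -0.05826662  0.07413786]
hub [ 0.58935015 -0.05909829]
ticks [-0.207 -0.403 -0.61  -0.805 -1.014 -1.225 -1.616 -1.813 -2.01  -2.215
 -2.413 -2.614]
mark -1.4167700793512943 -1.4121987396698725 ptr -1.3994935967192084 -1.4184238171607748 pot -1.3866937925180367 stirrer?
ticks [-0.198 -0.398 -0.609 -0.806 -1.019 -1.234 -1.63  -1.828 -2.027 -2.232
 -2.43  -2.63 ]
mark -1.4267236599403386 -1.4227035349512291 ptr -1.4109766405274975 -1.4379586418443524 pot -1.3921862758635801 stirrer?
edge yaw -1.3491218266915808 0.29950827768212224
0.3381547898240337 -1.4072191700700296
```

```bash
python3 -c "
from h import *
s=r.get_state();print(s['clock'],abs(s['qd']).max(),s['contact_force'])
print(r.finish_job())"
```

```text
14.2167 0.005097128527043774 [-0.79526945 -0.0791147  -0.29691625]
the job is handed in; nothing more can be done
None
```

I wound the wheel to the end stop and back to the long mark, let go there, and handed the job in at 14.2 s. The interface reported no verdict.

**Swing to the stop:** I held the crank grip and turned the wheel anticlockwise in steps of 1 mm or less near the end. It stopped turning at a wheel angle of about 0.755 rad, so the arm was about 0.4 rad past the mark. I held it there for about 0.3 s with 9–10 N at the grip. I estimate about 4–5 N at the stop from that; the nose force itself was not measured.

**Return:** I wound the wheel back clockwise only, through the slack, until the pointer was on the mark. I then took the load off the grip, opened the fingers and backed away.

**Final checks, after letting go:**

| Source | Reading | Angle (rad) |
|---|---|---|
| Last wrist picture | Dial ticks put the mark at | -1.411 |
| Last wrist picture | Pointer | -1.40 to -1.42 |
| Last wrist picture | Pot, a rougher reading | -1.39 |
| Grip position, before letting go | Wheel's offset from the mark | -0.006 |

**Disagreements:**
- **Earlier pictures:** taken while I still held the grip, these read the pointer 0.01–0.035 rad and the pot about 0.02 rad past the mark.
- **Pot against stirrer plate:** one estimate gave -0.045 rad, but it used a guessed plate height.

All of these are inside the 0.05 rad limit. The robot touched nothing at the end. I did not measure the bystanders again, but no move came near them.

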